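Brassware back on its own stands

TASK

After polishing, the four brass pieces were all put back on the wrong wooden stands. Put each one back, upright and centred, on the stand that has its own outline (round on round, square on square, six-sided on six-sided, oblong on oblong, the oblong pot lying lengthways along its stand). Use the empty felt pad as the spare place, never the gritty bare bench; set the pieces down without dropping them, do not let them knock together, and do not knock the white bottle over or out of its place.

Things in the scene. Friction and masses are not known exactly. Their poses are not given: they have to be found in the camera images.
- round_cup: The round brass cup: straight open cylinder, 58 mm outside diameter, 72 mm high, 3 mm wall, about 0.4 kg (each brass piece 0.3 to 0.55 kg). Origin at the centre of its underside, z up.
- square_cup: The square brass cup: straight open box, 54 x 54 mm outside, sides along its x and y, 70 mm high, 3 mm wall. Origin at the centre of its underside, z up.
- hex_cup: The six-sided brass cup: straight open hexagon, 56 mm across flats (two flats face its +y and -y, corners at +x and -x, 65 mm across corners), 66 mm high, 3 mm wall. Origin at the centre of its underside, z up.
- oblong_pot: The oblong brass pot: straight open box, 88 mm long (its x) by 46 mm wide (its y), 60 mm high, 3 mm wall. Origin at the centre of its underside, z up.
- round_stand: The round dark-wood stand: disc of 112 mm diameter. Fixed to the bench, 22 mm high with a flat top; its origin is the centre of its underside on the bench, so a piece standing on it has its own origin 22 mm above the stand's.
- square_stand: The square dark-wood stand: 98 x 98 mm, sides along its x and y. Fixed to the bench, 22 mm high with a flat top; its origin is the centre of its underside on the bench, so a piece standing on it has its own origin 22 mm above the stand's.
- hex_stand: The six-sided dark-wood stand: 100 mm across flats (two flats face its +y and -y). Fixed to the bench, 22 mm high with a flat top; its origin is the centre of its underside on the bench, so a piece standing on it has its own origin 22 mm above the stand's.
- oblong_stand: The oblong dark-wood stand: 136 mm long (its x) by 84 mm wide (its y). Fixed to the bench, 22 mm high with a flat top; its origin is the centre of its underside on the bench, so a piece standing on it has its own origin 22 mm above the stand's.
- felt_pad: The grey felt pad, empty at the start: 112 x 112 mm, firm, fixed to the bench, 6 mm high; origin at the centre of its underside, so a piece standing on it has its origin 6 mm higher. Stands and pad change places from run to run, their centres at least 130 mm apart.
- bottle: The loose white bottle of polish, closed, 40 mm diameter, 92 mm high, standing among the stands, at least 90 mm (centre to centre) from each; origin at the centre of its underside.
Things that resemble listed ones, but are neither listed nor needed, are in the scene too. What is shaped like the hex_cup but blue or green is not meant.

How it is judged:
At the end, for the whole second after the job is handed in: Each brass piece stands on the stand of its own outline: centres within 12 mm horizontally, underside on the stand's top (origin 18 to 26 mm above the stand's), upright within 0.1 rad, at rest; the oblong pot's length within 0.26 rad (15 degrees) of its stand's length, either way round (horizontal distance between round_cup and round_stand below 0.012 m and z of round_cup in the frame of round_stand between 0.018 and 0.026 m and angle between each of round_cup, square_cup, hex_cup, oblong_pot's own z axis and vertical below 0.1 rad and linear speed of each of round_cup, square_cup, hex_cup, oblong_pot below 0.02 m/s and horizontal distance between square_cup and square_stand below 0.012 m and z of square_cup in the frame of square_stand between 0.018 and 0.026 m and horizontal distance between hex_cup and hex_stand below 0.012 m and z of hex_cup in the frame of hex_stand between 0.018 and 0.026 m and horizontal distance between oblong_pot and oblong_stand below 0.012 m and z of oblong_pot in the frame of oblong_stand between 0.018 and 0.026 m and angle between the x axis of oblong_pot and the x axis of oblong_stand, either way round below 0.26 rad); the robot touches nothing.
It fails at once if a brass piece was put down on the bare bench (height (world z) of any of round_cup, square_cup, hex_cup, oblong_pot below 0.003 m).
It fails at once if a brass piece was knocked over (angle between any of round_cup, square_cup, hex_cup, oblong_pot's own z axis and vertical above 0.6 rad).
It fails at once if a brass piece was dropped or thrown (it moved faster than 0.6 m/s with no finger on it) ((linear speed of round_cup above 0.6 m/s and contact force between round_cup and the fingers below 0.05 N) or (linear speed of square_cup above 0.6 m/s and contact force between square_cup and the fingers below 0.05 N) or (linear speed of hex_cup above 0.6 m/s and contact force between hex_cup and the fingers below 0.05 N) or (linear speed of oblong_pot above 0.6 m/s and contact force between oblong_pot and the fingers below 0.05 N)).
It fails at once if two brass pieces knocked together (contact force between any of square_cup, hex_cup, oblong_pot and round_cup above 1 N or contact force between any of hex_cup, oblong_pot and square_cup above 1 N or contact force between oblong_pot and hex_cup above 1 N).
It fails at once if the white bottle was knocked over or pushed away (more than 30 mm) (angle between bottle's own z axis and vertical above 0.5 rad or distance of bottle from where it was at the start of the episode above 0.03 m).
It also fails if it takes over 141 s, if anything falls off the work surface, if the arm or the gripper's body presses on something with over 40 N, if the wrist force passes 120 N, or if a joint passes its speed limit or range.

ROBOT

A 7-joint arm with a two-finger parallel gripper is mounted at the origin on the work surface. World frame = base frame: x ahead of the robot, y to its left, z up, the work surface at z = 0. Lengths are in m, angles in rad, forces in N, time in s.
With the tool pointing down it reaches from about 0.4 to 0.85 m from the base axis. Payload 10.4 kg.
Tool frame: the origin (TCP) lies on the centre line of the jaws, within the pads' length; the fingertips stand tip_extent ahead of it and the grasp point (between the pads) lies 5 mm behind it (tip_extent is the distance from the TCP to the fingertips, in m); z points along the fingers, y is the line along which they close (so a half turn about z gives the same grasp; the last joint's range is limited). The gripper opens to 85 mm and grips with 20 to 120 N. Pads are 22 mm wide; open, the fingers measure 114 mm over their backs; the gripper's body (76 mm by 85 mm) begins 54 mm behind the grasp point. The pads swing forward as they close: fully open they stand 13 mm farther back than shut.
Start: joints at [1.192, 0.332, -0.065, 1.46, 0.022, 1.35, -0.088], TCP at [0.218, -0.586, 0.245] pointing down, gripper open.
Joint ranges: [-2.6, 2.6], [-0.5, 2.12], [-1.47, 1.34], [0.16, 2.42], [-1.27, 4.41], [0.06, 2.06], [-2.6, 2.6]. Speed limits (rad/s): [2.22, 2.22, 2.79, 2.79, 3.14, 3.14, 3.14].

INTERFACE

Orientations are given as [roll, pitch, yaw] about the fixed x, y, z axes, in that order (R = Rz(yaw) Ry(pitch) Rx(roll)).
In Python, from bench import get_state, read_camera, job_done, tip_extent gives the robot as it stands.
- The arm moves only by the tool servo_tool, never from a script. Its argument "steps" is text: rows parted by semicolons, each of 5 numbers parted by spaces: the finger opening in mm, from 0 to 85.4, then the shift along the tool's x, y, z in units of 50 mm (1.0 is 50 mm), then the turn about the tool's z in units of 6 degrees (1.0 is 6 degrees). A call has 1 to 12 rows; each row is the pose to reach, as a shift and turn from the pose commanded when the call began, along the tool's axes at that moment; what a row does not reach only later rows make up. A row lasts 1/10 s, in which the tool goes at most 50 mm and 8.59 degrees, less where a joint would pass 70% of its speed; a pose out of reach is approached as far as the arm can. A call with a gripper value outside its range is refused whole. The fingers move at their own pace and stop on an object; "squeeze" is the grip in N (left out, the last holds). Time passes only in rows, so rows that repeat a pose let the fingers close. It gives the time, the measured TCP pose, the force, the opening and the grip force at its end, in the units of the state.
- get_state(): the state, without advancing time (a new reading comes with each control period).
- read_camera(name): name is "scene" or "top" or "wrist"; returns a dict with "color" (420x560x3 uint8, red, green, blue), "camera_matrix" (3x3 intrinsics, pixels), "dist" ([k1, k2, p1, p2, k3] as OpenCV has them; the pictures are not rectified), "pose" (4x4, takes a point from camera to world coordinates); the wrist camera has in their place "mount" (4x4, takes a point from camera to tool coordinates, whose origin is the TCP and whose axes are the flange's). Camera axes: x right, y up, looking along -z (the intrinsics and any distortion apply to the point x, -y, -z); pixel columns grow to the right and rows downward; lengths in m; the calibration is good to about 2 mm. A picture is of the moment at which its call begins: read the wrist's pose just before it. There is no depth.
- job_done(): hands the job in; it is judged then, once.
The state is a dict: "clock": time; "joint_pos": joint angles; "joint_vel": joint speeds; "joint_torque": joint torques, N m; "position": TCP position; "tool_rot": TCP orientation; "force": force on the tool from outside, world axes, zero at the start; "wrist_torque": the same for the moment, N m; "gripper_width": finger opening in m; "gripper_force": force on a finger pad.
Only numpy, scipy, OpenCV 4.12 (cv2) and the standard library are available. Lean on these libraries where they do the work, as an engineer would, in place of code of your own. Each camera call takes 0.05 s, during which the arm holds its last target. There are 200 camera calls.

## Working session

There is one attempt and no reset: what is moved stays moved. The work goes in short steps, Python scripts to look and compute and a tool call to move; the robot and the scene stay as the last step left them, time stands still between calls to the robot, and variables do not carry over. Pictures are saved under pics/ and viewed, at most 14 in all, crops included, and the job is handed in when it is done.

Besides the shell and the picture viewer there is one more tool, called after "Request:" as name(argument=value, ...) on one line, values as JSON. servo_tool: Moves the arm, as the interface text tells. Its arguments: {"type":"object","properties":{"steps":{"type":"string"},"squeeze":{"type":"number"}},"required":["steps"]}

```bash
mkdir -p pics; ls; python3 - <<'E'
from bench import *
import cv2
print(tip_extent if not callable(tip_extent) else tip_extent())
s=get_state();print({k:s[k] for k in('clock','position','tool_rot','gripper_width','force')})
for n in('top','scene'):
    d=read_camera(n);cv2.imwrite(f'pics/{n}0.png',d['color'][:,:,::-1]);print(n,d['camera_matrix'],d['dist'],d['pose'])
print(read_camera('wrist')['mount'])
E
```

```text
pics
0.014
{'clock': 0.0, 'position': array([ 0.21756561, -0.58552175,  0.24448253]), 'tool_rot': array([-3.14012080e+00,  8.16068148e-05,  3.55819478e-01]), 'gripper_width': 0.08519383890216888, 'force': array([ 0.26006857,  0.46681394, -0.84254366])}
top [[499.59119655   0.         289.22048064]
 [  0.         499.59119655 214.58786224]
 [  0.           0.           1.        ]] [0.03214828 0.         0.         0.         0.        ] [[ 0.0098796   0.98763363 -0.1564679   0.41048015]
 [-0.99986298  0.00767867 -0.01466457 -0.01177535]
 [-0.01328175  0.15659134  0.98757417  1.06302927]
 [ 0.          0.          0.          1.        ]]
scene [[476.80633985   0.         273.44210569]
 [  0.         476.80633985 207.5488354 ]
 [  0.           0.           1.        ]] [-0.14090618  0.          0.          0.          0.        ] [[ 0.3429704  -0.68576714  0.64194605  1.16960292]
 [ 0.93913932  0.23598719 -0.24965452 -0.20368554]
 [ 0.01971382  0.68850089  0.72496751  0.71755502]
 [ 0.          0.          0.          1.        ]]
[[-9.21504982e-04  9.63958869e-01  2.66049714e-01  6.72700965e-02]
 [ 9.99999575e-01  8.95746534e-04  2.18161388e-04  1.61566941e-04]
 [-2.80145044e-05  2.66049802e-01 -9.63959284e-01 -1.27966881e-01]
 [ 0.00000000e+00  0.00000000e+00  0.00000000e+00  1.00000000e+00]]
```

View pics/top0.png

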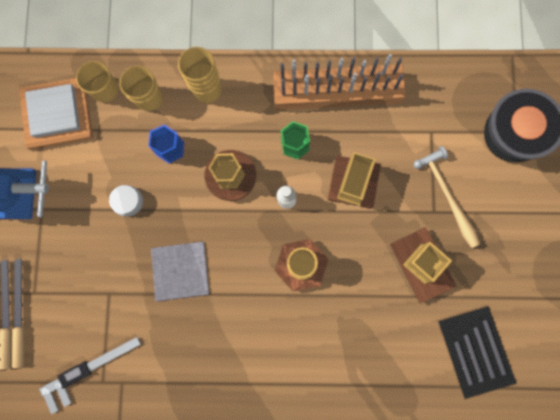

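View pics/scene0.png

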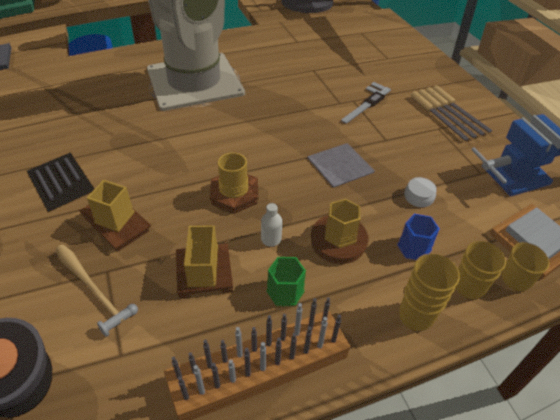

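The top view shows:
- hex cup on the round stand (225,172)
- oblong pot on the square stand (355,180)
- round cup on the hex stand (302,263)
- square cup on the oblong stand (427,263)
- felt pad at (180,271)

The candidates for the bottle are the small-capped white thing at (287,197) and the squat jar at (126,200). The one at (287,197) fits, because it is tall, narrow and stands among the stands. The green (295,140) and blue (166,145) hexagons and the brass stacks at upper left are decoys.

```bash
cat > h.py <<'E'
from bench import *
import cv2, numpy as np
from scipy.optimize import minimize
def proj(d,P,pose=None):
    T=np.linalg.inv(d['pose'] if pose is None else pose)
    c=np.asarray(P,float)@T[:3,:3].T+T[:3,3]
    c=c*[1,-1,-1]
    return cv2.projectPoints(c,np.zeros(3),np.zeros(3),d['camera_matrix'],np.array(d['dist']))[0][:,0]
def ray(d,uv,z,pose=None):
    T=d['pose'] if pose is None else pose
    n=cv2.undistortPoints(np.array([[uv]],float),d['camera_matrix'],np.array(d['dist']))[0,0]
    v=T[:3,:3]@[n[0],-n[1],-1]; return T[:3,3]+v*(z-T[2,3])/v[2]
def reg(n,R,a0=0):
    a=a0+np.arange(n)*2*np.pi/n; return np.c_[R*np.cos(a),R*np.sin(a)]
def box(l,w): return np.array([[l,w],[-l,w],[-l,-w],[l,-w]])/2
SH=dict(round_cup=(reg(40,.029),.072),square_cup=(box(.054,.054),.070),hex_cup=(reg(6,.028/np.cos(np.pi/6)),.066),oblong_pot=(box(.088,.046),.060),
 round_stand=(reg(48,.056),.022),square_stand=(box(.098,.098),.022),hex_stand=(reg(6,.05/np.cos(np.pi/6)),.022),oblong_stand=(box(.136,.084),.022),felt_pad=(box(.112,.112),.006),bottle=(reg(24,.02),.07))
def pts(name,p,z):
    s,h=SH[name];c,k=np.cos(p[2]),np.sin(p[2]);q=s@np.array([[c,k],[-k,c]])+p[:2]
    return np.vstack([np.c_[q,np.full(len(q),z)],np.c_[q,np.full(len(q),z+h)]])
def hull(d,name,p,z,pose=None): return cv2.convexHull(proj(d,pts(name,p,z),pose).astype(np.float32))
S=4
def mask(H,x0,y0,n):
    m=np.zeros((n,n),np.uint8)
    for h in H: cv2.fillPoly(m,[np.round((h-[x0,y0])*16*1).astype(np.int32)],1,shift=4)
    return m
E
python3 - <<'E'
from h import *
d=read_camera('top')
hsv=cv2.cvtColor(cv2.GaussianBlur(d['color'],(3,3),0),cv2.COLOR_RGB2HSV)
for n,(u,v) in dict(stR=(212,185),stR2=(240,190),stS=(340,195),stS2=(338,165),stH=(285,275),stO=(410,245),stO2=(435,290),rim=(233,160),side=(355,200),inside=(302,263),sq=(443,262),sh=(340,272),wood=(260,230),wood2=(380,230),bot=(287,197),felt=(180,270)).items(): print(n,hsv[v,u])
a=d['color'][120:310,190:470];cv2.imwrite('pics/crop1.png',cv2.resize(a[:,:,::-1],None,fx=2.85,fy=2.85,interpolation=cv2.INTER_CUBIC))
for n,(u,v),z in [('round_stand',(230,177),.022),('square_stand',(355,182),.022),('hex_stand',(301,267),.022),('oblong_stand',(424,266),.022),('felt',(180,271),.006),('bottle',(287,190),.08)]: print(n,ray(d,(u,v),z).round(3))
E
```

```text
stR [ 10 132 120]
stR2 [ 10 126  83]
stS [ 20 136 150]
stS2 [ 10 130 116]
stH [ 10 136 146]
stO [ 10 132 118]
stO2 [ 10 133 132]
rim [ 19 136 152]
side [ 20 137 145]
inside [ 20 132 129]
sq [ 19 139 174]
sh [ 14 110 111]
wood [ 15 114 145]
wood2 [ 15 115 151]
bot [ 23  15 152]
felt [129  12 148]
round_stand [0.656 0.131 0.022]
square_stand [ 0.647 -0.136  0.022]
hex_stand [ 0.466 -0.022  0.022]
oblong_stand [ 0.47  -0.275  0.022]
felt [0.456 0.233 0.006]
bottle [0.616 0.008 0.08 ]
```

View pics/crop1.png

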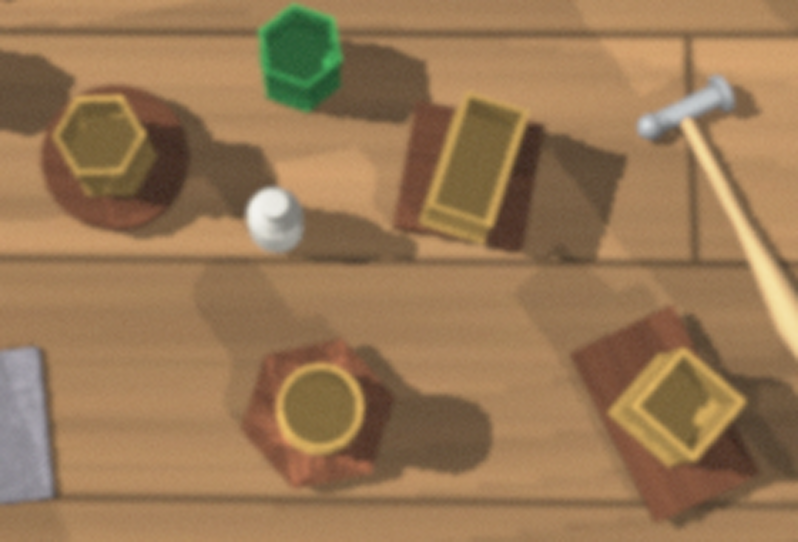

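The crop confirms what each thing is: hex cup at (100,140), bottle (273,220), oblong pot (475,165), round cup (320,405) and square cup (680,405). Hue separates stand (10), brass (20) and bench (15), so I fit silhouettes in both cameras.

```bash
cat >> h.py <<'E'
def seg(d):
    hsv=cv2.cvtColor(cv2.GaussianBlur(d['color'],(3,3),0),cv2.COLOR_RGB2HSV).astype(int)
    h,s,v=hsv[...,0],hsv[...,1],hsv[...,2]
    br=((h>=17)&(h<=28)&(s>122)); st=(h<=12)&(s>110)
    gr=(s<45)
    return dict(brass=br.astype(np.uint8),stand=(st|br).astype(np.uint8),grey=gr.astype(np.uint8))
def fit(ds,name,kind,p0,z,extra=None,per=np.pi,ref=None):
    # soft IoU via supersampled polygon masks, in all views ds
    M=[]
    for d,sg in ds:
        c=proj(d,[[p0[0],p0[1],z+.02]])[0]; n=110;x0,y0=(c-n/2).astype(int)
        m=np.zeros((n,n),np.float32);src=sg[kind][max(y0,0):y0+n,max(x0,0):x0+n]
        m[max(-y0,0):max(-y0,0)+src.shape[0],max(-x0,0):max(-x0,0)+src.shape[1]]=src
        # keep comp near centre
        k,l=cv2.connectedComponents(m.astype(np.uint8)); 
        cc=l[45:65,45:65];cc=cc[cc>0]
        if len(cc): m=(l==np.bincount(cc).argmax()).astype(np.float32)
        M.append((d,x0,y0,n,cv2.resize(m,(n*S,n*S),interpolation=cv2.INTER_LINEAR)))
    def cost(p):
        t=0
        for d,x0,y0,n,m in M:
            H=[hull(d,name,p,z)]
            if extra: H.append(hull(d,extra[0],extra[1],.022))
            k=mask([(h-[x0,y0]+.5)*S-.5 for h in H],0,0,n*S)
            t+=1-np.minimum(k,m).sum()/np.maximum(k,m).sum()
        return t/len(M)
    best=None
    for a in np.arange(0,per,per/4) if per else [0]:
        f=(lambda q:cost([q[0],q[1],a+(q[2]-0) if per else 0.]))
        r=minimize(lambda q:f(q),[p0[0],p0[1],0.],method='Nelder-Mead',options=dict(initial_simplex=np.array([[p0[0],p0[1],-.1],[p0[0]+.012,p0[1],.1],[p0[0],p0[1]+.012,.1],[p0[0]-.01,p0[1]-.01,.15]]),xatol=1e-4,fatol=1e-5))
        q=[r.x[0],r.x[1],(a+r.x[2])%per if per else 0.]
        if best is None or r.fun<best[1]: best=(q,r.fun)
    return best
PER=dict(round_cup=0,round_stand=0,square_cup=np.pi/2,square_stand=np.pi/2,hex_cup=np.pi/3,hex_stand=np.pi/3,oblong_pot=np.pi,oblong_stand=np.pi,felt_pad=np.pi/2,bottle=0)
E
cat > m.py <<'E'
from h import *
t=read_camera('top');s=read_camera('scene')
T=(t,seg(t));C=(s,seg(s))
for pc,st,p0 in [('hex_cup','round_stand',(.656,.131)),('oblong_pot','square_stand',(.647,-.136)),('round_cup','hex_stand',(.466,-.022)),('square_cup','oblong_stand',(.470,-.275))]:
    for lab,ds in [('top',[T]),('scene',[C]),('both',[T,C])]:
        a=fit(ds,pc,'brass',p0,.022,per=PER[pc]);b=fit(ds,st,'stand',p0,0.,(pc,a[0]),per=PER[st])
        print(lab,pc,np.round(a[0],4),round(a[1],3),st,np.round(b[0],4),round(b[1],3))
for lab,ds in [('top',[T]),('scene',[C]),('both',[T,C])]:
    print(lab,'felt',*fit(ds,'felt_pad','grey',(.456,.233),0.,per=np.pi/2),'bottle',*fit(ds,'bottle','grey',(.6,.008),0.,per=0))
E
python3 m.py
```

```text
top hex_cup [0.6608 0.1337 0.5607] 0.057 round_stand [0.6621 0.1317 0.    ] 0.156
scene hex_cup [0.6602 0.1336 0.6764] 0.244 round_stand [0.6171 0.1719 0.    ] 0.309
both hex_cup [0.6609 0.1338 0.608 ] 0.154 round_stand [0.6615 0.1317 0.    ] 0.361
top oblong_pot [ 0.6475 -0.1334  2.8457] 0.083 square_stand [ 0.651  -0.1498  1.0055] 0.298
scene oblong_pot [ 0.647  -0.1334  2.7687] 0.384 square_stand [ 0.5311 -0.1379  1.0937] 0.266
both oblong_pot [ 0.647  -0.1336  2.8104] 0.241 square_stand [ 0.6516 -0.1375  1.3528] 0.423
top round_cup [ 0.4706 -0.0234  0.    ] 0.057 hex_stand [ 0.4707 -0.0219  0.7357] 0.101
scene round_cup [ 0.4708 -0.0227  0.    ] 0.757 hex_stand [ 0.462  -0.016   0.5401] 0.65
both round_cup [ 0.4701 -0.0235  0.    ] 0.407 hex_stand [ 0.4708 -0.0221  0.7547] 0.38
top square_cup [ 0.4755 -0.2721  0.8505] 0.082 oblong_stand [ 0.4745 -0.2761  0.4357] 0.11
scene square_cup [ 0.475  -0.2713  0.8995] 0.586 oblong_stand [ 0.4677 -0.2361  2.1292] 0.416
both square_cup [ 0.4755 -0.2725  0.8462] 0.334 oblong_stand [ 0.4745 -0.2764  0.4435] 0.32
top felt [np.float64(0.4564559851519009), np.float64(0.2343393247280802), np.float64(0.1376895827816469)] 0.02701026201248169 bottle [np.float64(0.6101443615026343), np.float64(0.010241789892690627), 0.0] 0.16981834173202515
scene felt [np.float64(0.4557103625590341), np.float64(0.23435531305729113), np.float64(0.14051445971507404)] 0.08217287063598633 bottle [np.float64(0.6077632766707957), np.float64(0.011301586652285641), 0.0] 0.17537343502044678
both felt [np.float64(0.4565174717324691), np.float64(0.2342356194309252), np.float64(0.13650431408182206)] 0.05635949969291687 bottle [np.float64(0.6085051586301325), np.float64(0.010774439411087737), 0.0] 0.17861106991767883
```

```bash
cat > v.py <<'E'
from h import *
import sys
t=read_camera('top');s=read_camera('scene')
out=[]
for d,(x0,y0,w,h) in [(t,(190,120,280,190)),(s,(60,130,340,190))]:
    g=seg(d); m=np.stack([g['stand']*255,g['brass']*255,g['grey']*120],-1)[y0:y0+h,x0:x0+w]
    out.append(cv2.resize(m,(560,285),interpolation=cv2.INTER_NEAREST))
cv2.imwrite('pics/mask.png',np.vstack(out))
E
python3 v.py
python3 - <<'E'
from h import *
d=read_camera('scene')
hsv=cv2.cvtColor(cv2.GaussianBlur(d['color'],(3,3),0),cv2.COLOR_RGB2HSV)
for n,(u,v) in dict(cup=(233,180),cuptop=(233,163),hexside=(340,235),sq=(105,212),pot=(200,268),st=(185,280),stR=(320,240),stH=(250,195),stO=(120,230),wood=(150,190),wood2=(300,200),shadow=(390,250)).items(): print(n,hsv[v,u])
E
```

```text
cup [ 20 156  90]
cuptop [ 20 158  89]
hexside [ 20 161  87]
sq [ 20 159  88]
pot [ 20 161  87]
st [ 14 151  59]
stR [ 14 148  57]
stH [ 12 156 100]
stO [ 16 163 102]
wood [ 17 133 127]
wood2 [ 16 135 117]
shadow [ 17 138  74]
```

View pics/mask.png

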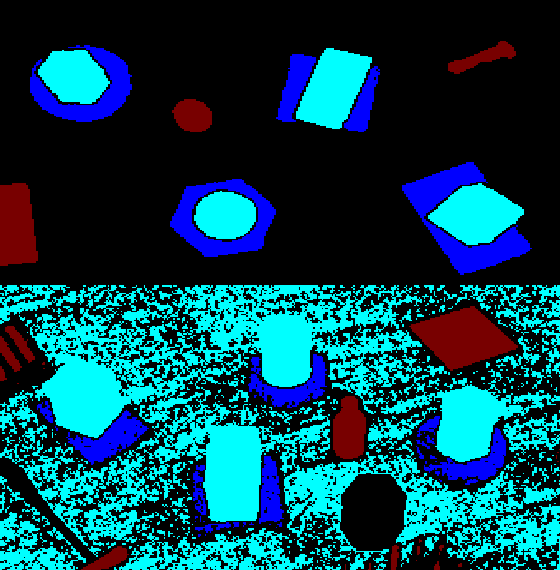

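The top masks are clean apart from thin gaps between stand and brass, and the scene view needs tighter hue limits. I'll tune both and refit.

```bash
cat >> h.py <<'E'
def seg(d):
    hsv=cv2.cvtColor(cv2.GaussianBlur(d['color'],(3,3),0),cv2.COLOR_RGB2HSV).astype(int)
    h,s=hsv[...,0],hsv[...,1]; sc=d['pose'][0,3]>.8
    br=((h>=(19 if sc else 17))&(h<=28)&(s>(145 if sc else 122))).astype(np.uint8); st=((h<=(14 if sc else 12))&(s>(141 if sc else 110))).astype(np.uint8)
    K=cv2.getStructuringElement(cv2.MORPH_ELLIPSE,(5,5))
    cl=lambda m:cv2.morphologyEx(cv2.morphologyEx(m,cv2.MORPH_CLOSE,K),cv2.MORPH_OPEN,np.ones((3,3)))
    return dict(brass=cl(br),stand=cl(st|br),grey=(s<45).astype(np.uint8))
E
python3 m.py
```

```text
top hex_cup [0.6609 0.134  0.5588] 0.054 round_stand [0.6632 0.1318 0.    ] 0.088
scene hex_cup [0.6612 0.1332 0.5332] 0.045 round_stand [0.6586 0.1344 0.    ] 0.057
both hex_cup [0.6609 0.1335 0.5301] 0.051 round_stand [0.6605 0.1325 0.    ] 0.081
top oblong_pot [ 0.6475 -0.1336  2.8419] 0.084 square_stand [ 0.6526 -0.1344  1.4061] 0.07
scene oblong_pot [ 0.647  -0.134   2.8193] 0.041 square_stand [ 0.6454 -0.1337  1.3824] 0.061
both oblong_pot [ 0.6468 -0.1338  2.8341] 0.065 square_stand [ 0.6493 -0.1343  1.3815] 0.083
top round_cup [ 0.4701 -0.0238  0.    ] 0.055 hex_stand [ 0.471  -0.0224  0.7404] 0.037
scene round_cup [ 0.4708 -0.0231  0.    ] 0.047 hex_stand [ 0.4677 -0.0215  0.7286] 0.046
both round_cup [ 0.4706 -0.0233  0.    ] 0.051 hex_stand [ 0.4705 -0.0222  0.7203] 0.047
top square_cup [ 0.4752 -0.2726  0.8676] 0.081 oblong_stand [ 0.4745 -0.2764  0.4553] 0.062
scene square_cup [ 0.4757 -0.272   0.8262] 0.041 oblong_stand [ 0.4669 -0.2736  0.4095] 0.06
both square_cup [ 0.4753 -0.2721  0.8409] 0.062 oblong_stand [ 0.4726 -0.2739  0.4291] 0.082
top felt [np.float64(0.45646321047611915), np.float64(0.2341871926304258), np.float64(0.1359990332060419)] 0.02737218141555786 bottle [np.float64(0.6111637359349092), np.float64(0.01026882682334662), 0.0] 0.16950464248657227
scene felt [np.float64(0.45700861002743565), np.float64(0.23462426015121188), np.float64(0.1488724188532764)] 0.08729290962219238 bottle [np.float64(0.6076524214463217), np.float64(0.011878379329140838), 0.0] 0.17660611867904663
both felt [np.float64(0.45642484169865616), np.float64(0.23449505933519768), np.float64(0.13174657503056228)] 0.058039695024490356 bottle [np.float64(0.6085596684714423), np.float64(0.011015941550914246), 0.0] 0.1783001720905304
```

Both views agree to a few mm. The cycle is hex→felt, round→round stand, hex→hex stand, pot→felt, square→square stand, pot→oblong stand. I need a helper that turns targets into move units.

```bash
cat > g.py <<'E'
import sys,numpy as np
from bench import get_state
s=get_state();p=s['position'];y=s['tool_rot'][2]
x,Y,z,w=map(float,sys.argv[1:5]); w=np.radians(w)
d=np.array([x,Y,z])-p;c,k=np.cos(y),np.sin(y)
print('t',s['clock'],'pos',p.round(4),'rpy',s['tool_rot'].round(3),'F',s['force'].round(1),'grip',round(s['gripper_width'],4),round(float(s['gripper_force']),1),'j',np.round(s['joint_pos'],2))
print('units',(np.array([c*d[0]+k*d[1],k*d[0]-c*d[1],-d[2]])/.05).round(3),'turn',round(-np.degrees((w-y+np.pi)%(2*np.pi)-np.pi)/6,3))
E
python3 g.py .661 .1335 .18 31.2
```

```text
t 0.55 pos [ 0.2177 -0.5859  0.2453] rpy [ 3.142 -0.     0.356] F [-0.1  0.9  0.6] grip 0.0854 0.0 j [ 1.19  0.33 -0.06  1.46  0.02  1.35 -0.09]
units [ 13.321 -10.398   1.306] turn -1.803
```

Request:
servo_tool(steps="85 13.32 -10.4 0.5 -1.8;85 13.32 -10.4 0.5 -1.8;85 13.32 -10.4 0.5 -1.8;85 13.32 -10.4 0.5 -1.8;85 13.32 -10.4 0.5 -1.8;85 13.32 -10.4 0.5 -1.8;85 13.32 -10.4 0.5 -1.8;85 13.32 -10.4 0.5 -1.8;85 13.32 -10.4 0.5 -1.8;85 13.32 -10.4 0.5 -1.8;85 13.32 -10.4 0.5 -1.8;85 13.32 -10.4 0.5 -1.8", squeeze=60)

```text
clock: 1.75
position: [0.5331, -0.0735, 0.2279]
tool_rot: [3.141, -0.001, 0.544]
force: [1.7, -0.5, -0.2]
gripper_width: 0.0849
gripper_force: 0.0
```

```bash
python3 g.py .661 .1335 .16 31.2
```

```text
t 1.75 pos [ 0.5331 -0.0735  0.2279] rpy [ 3.141e+00 -1.000e-03  5.440e-01] F [ 1.7 -0.5 -0.2] grip 0.0849 0.0 j [ 0.55  0.2  -0.56  1.69  0.11  1.28 -1.06]
units [ 4.332 -2.22   1.358] turn -0.007
```

Request:
servo_tool(steps="85 4.3 -2.2 1.3 0;85 4.3 -2.2 1.3 0;85 4.3 -2.2 1.3 0;85 4.3 -2.2 1.3 0;85 4.3 -2.2 1.3 0;85 4.3 -2.2 1.3 0;85 4.3 -2.2 1.3 0;85 4.3 -2.2 1.3 0")

```text
clock: 2.55
position: [0.6594, 0.1289, 0.1629]
tool_rot: [3.141, 0.0, 0.543]
force: [-1.2, -1.2, -0.3]
gripper_width: 0.0852
gripper_force: 0.0
```

```bash
python3 g.py .661 .1335 .052 31.2
```

```text
t 2.55 pos [0.6594 0.1289 0.1629] rpy [3.141 0.    0.543] F [-1.2 -1.2 -0.3] grip 0.0852 0.0 j [ 0.15  0.56 -0.59  1.4   0.31  1.28 -1.49]
units [ 0.075 -0.063  2.217] turn -0.015
```

Request:
servo_tool(steps="85 0.08 -0.06 0.5 0;85 0.08 -0.06 1.0 0;85 0.08 -0.06 1.5 0;85 0.08 -0.06 1.9 0;85 0.08 -0.06 2.2 0;85 0.08 -0.06 2.2 0;40 0.08 -0.06 2.2 0;40 0.08 -0.06 2.2 0;40 0.08 -0.06 2.2 0;40 0.08 -0.06 2.2 0;40 0.08 -0.06 2.2 0;40 0.08 -0.06 2.2 0")

```text
clock: 3.75
position: [0.6622, 0.1349, 0.0544]
tool_rot: [3.14, -0.002, 0.544]
force: [-0.5, -1.2, 6.2]
gripper_width: 0.0556
gripper_force: 64.8
```

```bash
python3 g.py .661 .1335 .17 31.2
```

```text
t 3.75 pos [0.6622 0.1349 0.0544] rpy [ 3.14e+00 -2.00e-03  5.44e-01] F [-0.5 -1.2  6.2] grip 0.0556 64.8 j [ 0.13  0.66 -0.56  1.48  0.38  1.1  -1.53]
units [-0.035  0.011 -2.311] turn -0.006
```

Request:
servo_tool(steps="40 0 0 -0.3 0;40 0 0 -0.8 0;40 0 0 -1.5 0;40 0 0 -2.1 0;40 0 0 -2.4 0;40 0 0 -2.4 0;40 0 0 -2.4 0")

```text
clock: 4.45
position: [0.6606, 0.1346, 0.1714]
tool_rot: [-3.141, 0.001, 0.544]
force: [-0.2, -0.2, -4.2]
gripper_width: 0.055
gripper_force: 64.1
```

```bash
python3 g.py .4575 .2355 .15 31.2
```

```text
t 4.45 pos [0.6606 0.1346 0.1714] rpy [-3.141e+00  1.000e-03  5.440e-01] F [-0.2 -0.2 -4.2] grip 0.055 64.1 j [ 0.14  0.56 -0.6   1.38  0.31  1.3  -1.49]
units [-2.43  -3.83   0.428] turn -0.002
```

Holding it (−4.2 N load). Moving above the felt.

Request:
servo_tool(steps="40 -0.3 -0.45 0 0;40 -0.8 -1.2 0 0;40 -1.3 -2.0 0.1 0;40 -1.8 -2.8 0.2 0;40 -2.2 -3.5 0.3 0;40 -2.43 -3.83 0.4 0;40 -2.43 -3.83 0.4 0;40 -2.43 -3.83 0.4 0;40 -2.43 -3.83 0.4 0")

```text
clock: 5.35
position: [0.4586, 0.2348, 0.1519]
tool_rot: [-3.141, 0.001, 0.543]
force: [0.4, -0.6, -3.3]
gripper_width: 0.0553
gripper_force: 64.4
```

```bash
python3 g.py .4575 .2355 .039 31.2
```

```text
t 5.35 pos [0.4586 0.2348 0.1519] rpy [-3.141e+00  1.000e-03  5.430e-01] F [ 0.4 -0.6 -3.3] grip 0.0553 64.4 j [ 0.09  0.25 -0.73  1.83  0.18  1.13 -1.73]
units [-0.012 -0.023  2.258] turn -0.017
```

Request:
servo_tool(steps="40 0 0 0.5 0;40 0 0 1.0 0;40 0 0 1.5 0;40 0 0 1.8 0;40 0 0 2.0 0;40 0 0 2.1 0;40 0 0 2.15 0;40 0 0 2.19 0;40 0 0 2.22 0;40 0 0 2.22 0;40 0 0 2.22 0")

```text
clock: 6.45
position: [0.4582, 0.2358, 0.0419]
tool_rot: [3.141, -0.0, 0.544]
force: [0.2, 0.1, -3.4]
gripper_width: 0.0551
gripper_force: 64.4
```

```bash
python3 g.py .4575 .2355 .039 31.2
```

```text
t 6.45 pos [0.4582 0.2358 0.0419] rpy [ 3.141 -0.     0.544] F [ 0.2  0.1 -3.4] grip 0.0551 64.4 j [ 0.03  0.4  -0.68  1.93  0.31  0.92 -1.83]
units [-0.015 -0.002  0.057] turn -0.002
```

Request:
servo_tool(steps="40 0 0 0.02 0;40 0 0 0.04 0;40 0 0 0.05 0;40 0 0 0.05 0")

```text
clock: 6.85
position: [0.458, 0.2357, 0.0389]
tool_rot: [3.142, 0.0, 0.544]
force: [0.4, 0.6, -3.5]
gripper_width: 0.0552
gripper_force: 64.4
```

Request:
servo_tool(steps="40 0 0 0.02 0;40 0 0 0.03 0;40 0 0 0.03 0")

```text
clock: 7.15
position: [0.4581, 0.2358, 0.0384]
tool_rot: [3.141, 0.0, 0.544]
force: [-4.3, -3.6, 10.7]
gripper_width: 0.0552
gripper_force: 65.8
```

Contact. Release slowly and rise.

Request:
servo_tool(steps="58 0 0 0 0;62 0 0 0 0;70 0 0 0 0;85 0 0 0 0;85 0 0 0 0;85 0 0 0 0;85 0 0 -0.5 0;85 0 0 -1.3 0;85 0 0 -2.2 0;85 0 0 -3 0;85 0 0 -3 0;85 0 0 -3 0")

```text
clock: 8.35
position: [0.4584, 0.2358, 0.1881]
tool_rot: [3.141, -0.002, 0.544]
force: [-0.2, -0.5, -0.6]
gripper_width: 0.0851
gripper_force: 0.0
```

```bash
python3 g.py .4705 -.0234 .18 31.2
```

```text
t 8.35 pos [0.4584 0.2358 0.1881] rpy [ 3.141e+00 -2.000e-03  5.440e-01] F [-0.2 -0.5 -0.6] grip 0.0851 0.0 j [ 0.11  0.21 -0.75  1.79  0.15  1.2  -1.71]
units [-2.475  4.56   0.161] turn -0.005
```

Request:
servo_tool(steps="85 -0.3 0.5 0 0;85 -0.8 1.4 0 0;85 -1.3 2.3 0.1 0;85 -1.8 3.2 0.1 0;85 -2.2 4 0.1 0;85 -2.48 4.56 0.16 0;85 -2.48 4.56 0.16 0;85 -2.48 4.56 0.16 0;85 -2.48 4.56 0.16 0")

```text
clock: 9.25
position: [0.4696, -0.0222, 0.1788]
tool_rot: [-3.141, 0.001, 0.546]
force: [0.7, -0.0, 0.8]
gripper_width: 0.0844
gripper_force: 0.0
```

```bash
python3 g.py .4705 -.0234 .055 31.2; cat > m2.py <<'E'
from h import *
t=read_camera('top');T=(t,seg(t));s=read_camera('scene');C=(s,seg(s))
for ds in ([T],[C],[T,C]): print('hex on felt',fit(ds,'hex_cup','brass',(.4575,.2345),.006,per=np.pi/3),'round_stand',fit(ds,'round_stand','stand',(.661,.1325),0.,per=0))
cv2.imwrite('pics/scene2.png',s['color'][:,:,::-1])
E
python3 m2.py
```

```text
t 9.25 pos [ 0.4696 -0.0222  0.1788] rpy [-3.141e+00  1.000e-03  5.460e-01] F [ 0.7 -0.   0.8] grip 0.0844 0.0 j [ 0.48  0.08 -0.54  1.92  0.04  1.16 -1.11]
units [0.003 0.03  2.477] turn 0.014
hex on felt ([np.float64(0.4568348536047658), np.float64(0.23506772548341726), np.float64(0.4235436830725928)], np.float64(0.1526336669921875)) round_stand ([np.float64(0.6632399838713136), np.float64(0.13119861012874373), 0.0], np.float64(0.06885135173797607))
hex on felt ([np.float64(0.4552525312895333), np.float64(0.23549549244038132), np.float64(0.5223903043238893)], np.float64(0.08906745910644531)) round_stand ([np.float64(0.6589189052841705), np.float64(0.13330387340880367), 0.0], np.float64(0.08847051858901978))
hex on felt ([np.float64(0.4561855952219693), np.float64(0.23516464196498954), np.float64(0.48575819789011904)], np.float64(0.12476000189781189)) round_stand ([np.float64(0.6615584524458147), np.float64(0.13169041032902445), 0.0], np.float64(0.08229202032089233))
```

View pics/scene2.png

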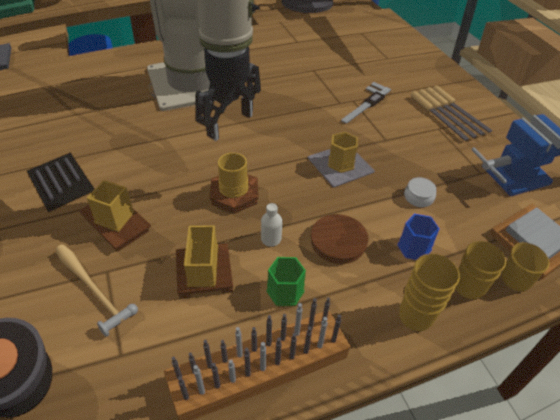

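Hex cup stands upright on the felt at (343,153), round stand empty at (339,237), bottle in place. Now the round cup.

Request:
servo_tool(steps="85 0 0.03 0.5 0;85 0 0.03 1.0 0;85 0 0.03 1.5 0;85 0 0.03 2 0;85 0 0.03 2.4 0;85 0 0.03 2.45 0;40 0 0.03 2.45 0;40 0 0.03 2.45 0;40 0 0.03 2.45 0;40 0 0.03 2.45 0;40 0 0.03 2.45 0;40 0 0.03 2.45 0")

```text
clock: 10.55
position: [0.4718, -0.0244, 0.0586]
tool_rot: [3.14, -0.002, 0.545]
force: [-1.9, 0.1, 5.8]
gripper_width: 0.0566
gripper_force: 64.5
```

Request:
servo_tool(steps="40 0 0 -0.3 0;40 0 0 -0.8 0;40 0 0 -1.5 0;40 0 0 -2.1 0;40 0 0 -2.5 0;40 0 0 -2.5 0;40 0 0 -2.5 0")

```text
clock: 11.25
position: [0.4706, -0.0249, 0.1819]
tool_rot: [3.141, -0.0, 0.544]
force: [-0.8, -0.7, -3.3]
gripper_width: 0.0561
gripper_force: 65.0
```

```bash
python3 g.py .661 .132 .17 31.2
```

```text
t 11.25 pos [ 0.4706 -0.0249  0.1819] rpy [ 3.141 -0.     0.544] F [-0.8 -0.7 -3.3] grip 0.0561 65.0 j [ 0.49  0.08 -0.55  1.91  0.04  1.16 -1.1 ]
units [ 4.883 -0.714  0.237] turn -0.004
```

Request:
servo_tool(steps="40 0.5 -0.1 0 0;40 1.3 -0.2 0 0;40 2.1 -0.3 0 0;40 3 -0.4 0 0;40 3.9 -0.55 0.1 0;40 4.5 -0.65 0.2 0;40 4.88 -0.71 0.24 0;40 4.88 -0.71 0.24 0;40 4.88 -0.71 0.24 0;40 4.88 -0.71 0.24 0")

```text
clock: 12.25
position: [0.6605, 0.1309, 0.1692]
tool_rot: [3.141, 0.002, 0.544]
force: [-0.4, 0.3, -3.5]
gripper_width: 0.0564
gripper_force: 64.8
```

```bash
python3 g.py .661 .132 .060 31.2
```

```text
t 12.25 pos [0.6605 0.1309 0.1692] rpy [3.141e+00 2.000e-03 5.440e-01] F [-0.4  0.3 -3.5] grip 0.0564 64.8 j [ 0.13  0.55 -0.57  1.39  0.3   1.29 -1.48]
units [ 0.02  -0.013  2.184] turn -0.009
```

Request:
servo_tool(steps="40 0.01 -0.02 0.5 0;40 0.02 -0.02 1.0 0;40 0.02 -0.02 1.5 0;40 0.02 -0.02 1.8 0;40 0.02 -0.02 2.0 0;40 0.02 -0.02 2.1 0;40 0.02 -0.02 2.16 0;40 0.02 -0.02 2.18 0;40 0.02 -0.02 2.18 0;40 0.02 -0.02 2.18 0")

```text
clock: 13.25
position: [0.6618, 0.1334, 0.0617]
tool_rot: [3.141, -0.001, 0.544]
force: [0.4, 0.3, -2.2]
gripper_width: 0.0563
gripper_force: 64.9
```

Request:
servo_tool(steps="40 0 0 0.02 0;40 0 0 0.03 0;40 0 0 0.03 0")

```text
clock: 13.55
position: [0.6614, 0.1333, 0.0595]
tool_rot: [3.141, 0.0, 0.544]
force: [-0.6, 0.2, -4.0]
gripper_width: 0.0563
gripper_force: 64.9
```

Request:
servo_tool(steps="40 0 0 0.02 0;40 0 0 0.03 0;40 0 0 0.03 0")

```text
clock: 13.85
position: [0.6616, 0.1333, 0.0587]
tool_rot: [3.141, -0.0, 0.544]
force: [-3.1, -0.8, 4.1]
gripper_width: 0.0564
gripper_force: 65.5
```

Request:
servo_tool(steps="59 0 0 0 0;62 0 0 0 0;70 0 0 0 0;85 0 0 0 0;85 0 0 0 0;85 0 0 0 0;85 0 0 -0.5 0;85 0 0 -1.3 0;85 0 0 -2.2 0;85 0 0 -2.6 0;85 0 0 -2.6 0;85 0 0 -2.6 0")

```text
clock: 15.05
position: [0.6614, 0.1332, 0.1879]
tool_rot: [3.141, -0.0, 0.544]
force: [-0.0, 0.3, -0.9]
gripper_width: 0.0847
gripper_force: 0.0
```

```bash
python3 g.py .4573 .2355 .17 31.2
```

```text
t 15.05 pos [0.6614 0.1332 0.1879] rpy [ 3.141 -0.     0.544] F [-0.   0.3 -0.9] grip 0.0847 0.0 j [ 0.13  0.54 -0.58  1.36  0.29  1.32 -1.48]
units [-2.434 -3.864  0.358] turn -0.003
```

Request:
servo_tool(steps="85 -0.3 -0.45 0 0;85 -0.8 -1.2 0 0;85 -1.3 -2.0 0.1 0;85 -1.8 -2.8 0.2 0;85 -2.2 -3.5 0.3 0;85 -2.43 -3.86 0.36 0;85 -2.43 -3.86 0.36 0;85 -2.43 -3.86 0.36 0;85 -2.43 -3.86 0.36 0")

```text
clock: 15.95
position: [0.4583, 0.2346, 0.1695]
tool_rot: [-3.141, 0.001, 0.543]
force: [0.5, -0.1, 1.2]
gripper_width: 0.0848
gripper_force: 0.0
```

```bash
python3 g.py .4573 .2355 .039 31.2; python3 - <<'E'
from h import *
t=read_camera('top');T=(t,seg(t));s=read_camera('scene');C=(s,seg(s))
for ds in ([T],[C],[T,C]): print('round',fit(ds,'round_cup','brass',(.661,.132),.022,per=0)[0],'hex_stand',fit(ds,'hex_stand','stand',(.4705,-.0222),0.,per=np.pi/3))
E
```

```text
t 15.95 pos [0.4583 0.2346 0.1695] rpy [-3.141e+00  1.000e-03  5.430e-01] F [ 0.5 -0.1  1.2] grip 0.0848 0.0 j [ 0.08  0.22 -0.71  1.82  0.16  1.16 -1.71]
units [-0.008 -0.027  2.609] turn -0.018
round [np.float64(0.6615772747802466), np.float64(0.13375059570011694), 0.0] hex_stand ([np.float64(0.471503255829254), np.float64(-0.022589985473079367), np.float64(0.7166207174162519)], np.float64(0.03935807943344116))
round [np.float64(0.6620885642601363), np.float64(0.13329452642489817), 0.0] hex_stand ([np.float64(0.46893507878614893), np.float64(-0.022158076537793885), np.float64(0.7337581673775584)], np.float64(0.06436961889266968))
round [np.float64(0.6615272201446258), np.float64(0.1335472265592981), 0.0] hex_stand ([np.float64(0.47056969498819684), np.float64(-0.022146429305307518), np.float64(0.73906458362372)], np.float64(0.05863270163536072))
```

Request:
servo_tool(steps="85 0 -0.03 0.5 0;85 0 -0.03 1.0 0;85 0 -0.03 1.5 0;85 0 -0.03 2 0;85 0 -0.03 2.4 0;85 0 -0.03 2.58 0;85 0 -0.03 2.58 0;40 0 -0.03 2.58 0;40 0 -0.03 2.58 0;40 0 -0.03 2.58 0;40 0 -0.03 2.58 0;40 0 -0.03 2.58 0")

```text
clock: 17.25
position: [0.4578, 0.237, 0.0423]
tool_rot: [3.141, -0.002, 0.544]
force: [-0.0, 0.0, 6.7]
gripper_width: 0.0557
gripper_force: 64.6
```

Request:
servo_tool(steps="40 0 0 0 0;40 0 0 -0.3 0;40 0 0 -0.8 0;40 0 0 -1.5 0;40 0 0 -2.1 0;40 0 0 -2.7 0;40 0 0 -2.8 0;40 0 0 -2.8 0;40 0 0 -2.8 0")

```text
clock: 18.15
position: [0.4561, 0.2363, 0.1799]
tool_rot: [-3.142, 0.002, 0.544]
force: [0.0, -0.1, -3.4]
gripper_width: 0.0555
gripper_force: 64.7
```

```bash
python3 g.py .4716 -.0215 .17 31.2
```

```text
t 18.15 pos [0.4561 0.2363 0.1799] rpy [-3.142e+00  2.000e-03  5.440e-01] F [ 0.  -0.1 -3.4] grip 0.0555 64.7 j [ 0.09  0.21 -0.72  1.81  0.15  1.19 -1.71]
units [-2.405  4.571  0.197] turn -0.003
```

Request:
servo_tool(steps="40 -0.3 0.5 0 0;40 -0.8 1.4 0 0;40 -1.3 2.3 0.1 0;40 -1.8 3.2 0.1 0;40 -2.2 4 0.1 0;40 -2.4 4.57 0.2 0;40 -2.4 4.57 0.2 0;40 -2.4 4.57 0.2 0;40 -2.4 4.57 0.2 0;40 -2.4 4.57 0.2 0")

```text
clock: 19.15
position: [0.4722, -0.0195, 0.1707]
tool_rot: [-3.141, 0.0, 0.547]
force: [-1.4, 0.1, -3.8]
gripper_width: 0.0554
gripper_force: 65.1
```

```bash
python3 g.py .4716 -.0215 .059 31.2
```

```text
t 19.15 pos [ 0.4722 -0.0195  0.1707] rpy [-3.141  0.     0.547] F [-1.4  0.1 -3.8] grip 0.0554 65.1 j [ 0.45  0.09 -0.52  1.92  0.05  1.14 -1.12]
units [-0.032  0.028  2.234] turn 0.02
```

Request:
servo_tool(steps="40 -0.02 0.03 0.5 0;40 -0.03 0.03 1.0 0;40 -0.03 0.03 1.5 0;40 -0.03 0.03 1.8 0;40 -0.03 0.03 2.0 0;40 -0.03 0.03 2.1 0;40 -0.03 0.03 2.18 0;40 -0.03 0.03 2.22 0;40 -0.03 0.03 2.22 0;40 -0.03 0.03 2.22 0")

```text
clock: 20.15
position: [0.4723, -0.0229, 0.0605]
tool_rot: [3.141, -0.001, 0.544]
force: [0.6, -0.5, -3.0]
gripper_width: 0.0555
gripper_force: 65.0
```

Request:
servo_tool(steps="40 0 0 0.02 0;40 0 0 0.03 0;40 0 0 0.03 0")

```text
clock: 20.45
position: [0.472, -0.0229, 0.0586]
tool_rot: [3.141, 0.0, 0.544]
force: [0.4, -1.6, -3.5]
gripper_width: 0.0554
gripper_force: 65.0
```

Request:
servo_tool(steps="40 0 0 0.02 0;40 0 0 0.03 0;40 0 0 0.03 0")

```text
clock: 20.75
position: [0.4721, -0.023, 0.0583]
tool_rot: [3.141, 0.001, 0.544]
force: [-9.2, -0.3, 16.6]
gripper_width: 0.0557
gripper_force: 67.3
```

Request:
servo_tool(steps="58 0 0 -0.02 0;62 0 0 -0.02 0;70 0 0 -0.02 0;85 0 0 -0.02 0;85 0 0 -0.02 0;85 0 0 -0.02 0;85 0 0 -0.5 0;85 0 0 -1.3 0;85 0 0 -2.2 0;85 0 0 -2.6 0;85 0 0 -2.6 0;85 0 0 -2.6 0")

```text
clock: 21.95
position: [0.4719, -0.023, 0.1869]
tool_rot: [3.141, -0.0, 0.544]
force: [-0.4, -0.0, -0.7]
gripper_width: 0.0849
gripper_force: 0.0
```

```bash
python3 g.py .647 -.134 .18 -17.6
```

```text
t 21.95 pos [ 0.4719 -0.023   0.1869] rpy [ 3.141 -0.     0.544] F [-0.4 -0.  -0.7] grip 0.0849 0.0 j [ 0.46  0.07 -0.52  1.9   0.04  1.18 -1.1 ]
units [1.847 3.712 0.138] turn 8.13
```

Request:
servo_tool(steps="85 0.2 0.4 0 1;85 0.5 1.0 0 2;85 0.85 1.7 0 3;85 1.2 2.4 0 4;85 1.5 3.1 0.1 5;85 1.85 3.71 0.14 6;85 1.85 3.71 0.14 7;85 1.85 3.71 0.14 8.13;85 1.85 3.71 0.14 8.13;85 1.85 3.71 0.14 8.13;85 1.85 3.71 0.14 8.13")

```text
clock: 23.05
position: [0.6468, -0.1336, 0.1795]
tool_rot: [3.141, 0.001, -0.304]
force: [-0.2, 0.1, -0.1]
gripper_width: 0.0848
gripper_force: 0.0
```

```bash
python3 g.py .647 -.134 .052 -17.6; python3 - <<'E'
from h import *
t=read_camera('top');T=(t,seg(t));s=read_camera('scene');C=(s,seg(s))
for ds in ([T],[C],[T,C]): print('hex',fit(ds,'hex_cup','brass',(.4705,-.022),.022,per=np.pi/3))
cv2.imwrite('pics/scene3.png',s['color'][100:320,50:400,::-1])
E
```

```text
t 23.05 pos [ 0.6468 -0.1336  0.1795] rpy [ 3.141e+00  1.000e-03 -3.040e-01] F [-0.2  0.1 -0.1] grip 0.0848 0.0 j [ 0.37  0.47 -0.33  1.43  0.15  1.27 -1.84]
units [0.006 0.007 2.55 ] turn 0.029
hex ([np.float64(0.4697161908331353), np.float64(-0.02427463026588067), np.float64(0.5347993716824307)], np.float64(0.06764864921569824))
hex ([np.float64(0.47575338559527885), np.float64(-0.018724795131744396), np.float64(0.757245807762384)], np.float64(0.6676429510116577))
hex ([np.float64(0.47046824789031205), np.float64(-0.0234767022582263), np.float64(0.5255871197678529)], np.float64(0.3816722333431244))
```

View pics/scene3.png

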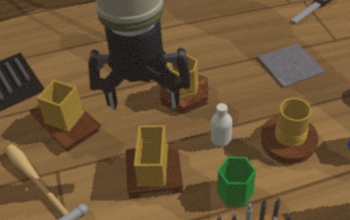

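Round cup is on its stand, hex cup is on its stand behind the gripper, pot is next. The fingers line up across its width.

Request:
servo_tool(steps="85 0 0 0.5 0;85 0 0 1.0 0;85 0 0 1.5 0;85 0 0 2 0;85 0 0 2.4 0;85 0 0 2.55 0;85 0 0 2.55 0;40 0 0 2.55 0;40 0 0 2.55 0;40 0 0 2.55 0;40 0 0 2.55 0;40 0 0 2.55 0")

```text
clock: 24.35
position: [0.648, -0.1336, 0.054]
tool_rot: [-3.141, -0.002, -0.307]
force: [-0.2, 1.4, 5.9]
gripper_width: 0.0453
gripper_force: 63.1
```

Request:
servo_tool(steps="40 0 0 0 0;40 0 0 0 0;40 0 0 -0.3 0;40 0 0 -0.8 0;40 0 0 -1.5 0;40 0 0 -2.1 0;40 0 0 -2.7 0;40 0 0 -2.7 0;40 0 0 -2.7 0")

```text
clock: 25.25
position: [0.6469, -0.1337, 0.1875]
tool_rot: [3.141, 0.0, -0.307]
force: [-1.0, -0.9, -6.5]
gripper_width: 0.0453
gripper_force: 62.8
```

```bash
python3 g.py .4565 .2345 .19 24.6
```

```text
t 25.25 pos [ 0.6469 -0.1337  0.1875] rpy [ 3.141  0.    -0.307] F [-1.  -0.9 -6.5] grip 0.0453 62.8 j [ 0.37  0.46 -0.33  1.42  0.15  1.28 -1.84]
units [-5.855 -5.869 -0.05 ] turn -7.033
```

Request:
servo_tool(steps="40 -0.3 -0.3 0 -0.5;40 -0.8 -0.8 0 -1.2;40 -1.4 -1.4 0 -2;40 -2 -2 0 -2.8;40 -2.6 -2.6 0 -3.6;40 -3.2 -3.2 0 -4.4;40 -3.8 -3.8 0 -5.2;40 -4.4 -4.4 0 -6;40 -5 -5 0 -6.6;40 -5.5 -5.5 0 -7.03;40 -5.85 -5.87 0 -7.03;40 -5.85 -5.87 0 -7.03")

```text
clock: 26.45
position: [0.4538, 0.2379, 0.1861]
tool_rot: [-3.14, 0.003, 0.435]
force: [0.1, -0.0, -5.5]
gripper_width: 0.0453
gripper_force: 62.9
```

Request:
servo_tool(steps="40 0 0 0 0;40 0 0 0 0;40 0 0 0 0")

```text
clock: 26.75
position: [0.4573, 0.2333, 0.1869]
tool_rot: [3.141, 0.001, 0.427]
force: [0.1, -0.0, -5.1]
gripper_width: 0.0454
gripper_force: 62.9
```

```bash
python3 g.py .4565 .2345 .039 24.6
```

```text
t 26.75 pos [0.4573 0.2333 0.1869] rpy [3.141e+00 1.000e-03 4.270e-01] F [ 0.1 -0.  -5.1] grip 0.0454 62.9 j [ 0.06  0.19 -0.68  1.8   0.13  1.2  -1.8 ]
units [-0.004 -0.029  2.958] turn -0.02
```

Request:
servo_tool(steps="40 0 -0.03 0.5 0;40 0 -0.03 1.1 0;40 0 -0.03 1.7 0;40 0 -0.03 2.2 0;40 0 -0.03 2.6 0;40 0 -0.03 2.8 0;40 0 -0.03 2.88 0;40 0 -0.03 2.93 0;40 0 -0.03 2.95 0;40 0 -0.03 2.95 0;40 0 -0.03 2.95 0")

```text
clock: 27.85
position: [0.4568, 0.236, 0.0407]
tool_rot: [3.141, -0.001, 0.429]
force: [0.8, -0.9, -5.6]
gripper_width: 0.0452
gripper_force: 62.8
```

Request:
servo_tool(steps="40 0 0 0.02 0;40 0 0 0.03 0;40 0 0 0.03 0")

```text
clock: 28.15
position: [0.4564, 0.2358, 0.0385]
tool_rot: [3.141, 0.0, 0.429]
force: [0.2, 0.2, -5.3]
gripper_width: 0.0455
gripper_force: 62.8
```

Request:
servo_tool(steps="40 0 0 0.02 0;40 0 0 0.03 0;40 0 0 0.03 0")

```text
clock: 28.45
position: [0.4565, 0.2359, 0.0379]
tool_rot: [3.141, 0.0, 0.429]
force: [-5.0, -2.9, 9.6]
gripper_width: 0.0452
gripper_force: 64.6
```

Request:
servo_tool(steps="48 0 0 -0.02 0;52 0 0 -0.02 0;65 0 0 -0.02 0;85 0 0 -0.02 0;85 0 0 -0.02 0;85 0 0 -0.02 0;85 0 0 -0.5 0;85 0 0 -1.3 0;85 0 0 -2.2 0;85 0 0 -3 0;85 0 0 -3 0;85 0 0 -3 0")

```text
clock: 29.65
position: [0.4568, 0.2359, 0.1876]
tool_rot: [3.141, -0.002, 0.429]
force: [-0.6, -0.4, -0.3]
gripper_width: 0.0852
gripper_force: 0.0
```

```bash
python3 g.py .4753 -.2722 .19 48.4
```

```text
t 29.65 pos [0.4568 0.2359 0.1876] rpy [ 3.141e+00 -2.000e-03  4.290e-01] F [-0.6 -0.4 -0.3] grip 0.0852 0.0 j [ 0.06  0.19 -0.69  1.8   0.13  1.2  -1.81]
units [-3.889  9.396 -0.048] turn -3.972
```

Request:
servo_tool(steps="85 -3.89 9.4 0 -3.97;85 -3.89 9.4 0 -3.97;85 -3.89 9.4 0 -3.97;85 -3.89 9.4 0 -3.97;85 -3.89 9.4 0 -3.97;85 -3.89 9.4 0 -3.97;85 -3.89 9.4 0 -3.97;85 -3.89 9.4 0 -3.97;85 -3.89 9.4 0 -3.97;85 -3.89 9.4 0 -3.97;85 -3.89 9.4 0 -3.97;85 -3.89 9.4 0 -3.97")

```text
clock: 30.85
position: [0.4728, -0.2779, 0.1846]
tool_rot: [-3.139, 0.002, 0.837]
force: [-1.1, 0.5, -0.6]
gripper_width: 0.0849
gripper_force: 0.0
```

Request:
servo_tool(steps="85 0 0 0 0;85 0 0 0 0;85 0 0 0 0;85 0 0 0 0")

```text
clock: 31.25
position: [0.4753, -0.2715, 0.187]
tool_rot: [3.142, 0.0, 0.846]
force: [0.3, 0.5, -0.3]
gripper_width: 0.0848
gripper_force: 0.0
```

```bash
python3 g.py .4753 -.2722 .054 48.4; python3 - <<'E'
from h import *
t=read_camera('top');T=(t,seg(t));s=read_camera('scene');C=(s,seg(s))
for ds in ([T],[C],[T,C]): print('hex',fit(ds,'hex_cup','brass',(.4705,-.022),.022,per=np.pi/3),'pot',fit(ds,'oblong_pot','brass',(.4565,.235),.006,per=np.pi),'sqst',fit(ds,'square_stand','stand',(.649,-.134),0.,per=np.pi/2))
E
```

```text
t 31.25 pos [ 0.4753 -0.2715  0.187 ] rpy [3.142 0.    0.846] F [ 0.3  0.5 -0.3] grip 0.0848 0.0 j [ 0.69  0.22 -0.29  1.73  0.07  1.2  -0.34]
units [-0.011  0.009  2.661] turn 0.016
hex ([np.float64(0.4694242839974019), np.float64(-0.024280190000919008), np.float64(0.519089421316117)], np.float64(0.07008683681488037)) pot ([np.float64(0.4547127930146563), np.float64(0.23451613903606605), np.float64(0.4631792959743586)], np.float64(0.15952062606811523)) sqst ([np.float64(0.6503776953335167), np.float64(-0.134443697346618), np.float64(1.4070780427816258)], np.float64(0.07639878988265991))
hex ([np.float64(0.47044964718080495), np.float64(-0.02371232708818506), np.float64(0.5453903594300091)], np.float64(0.04381442070007324)) pot ([np.float64(0.4544669457862326), np.float64(0.23706833713148506), np.float64(0.3929549186367368)], np.float64(0.055297672748565674)) sqst ([np.float64(0.6476588143261711), np.float64(-0.1340220115837712), np.float64(1.3772326460993356)], np.float64(0.07766824960708618))
hex ([np.float64(0.47025602029733976), np.float64(-0.02379148861913364), np.float64(0.5374025178110665)], np.float64(0.05684807896614075)) pot ([np.float64(0.4549357798647627), np.float64(0.23663305617342167), np.float64(0.3979576635998576)], np.float64(0.11054447293281555)) sqst ([np.float64(0.6482991475947588), np.float64(-0.1343659279790479), np.float64(1.3800760178542457)], np.float64(0.08031582832336426))
```

Request:
servo_tool(steps="85 0 0 0.5 0;85 0 0 1.0 0;85 0 0 1.5 0;85 0 0 2.1 0;85 0 0 2.5 0;85 0 0 2.65 0;85 0 0 2.65 0;40 0 0 2.65 0;40 0 0 2.65 0;40 0 0 2.65 0;40 0 0 2.65 0;40 0 0 2.65 0")

```text
clock: 32.55
position: [0.4759, -0.2729, 0.056]
tool_rot: [3.139, -0.0, 0.845]
force: [-0.8, 0.8, 5.8]
gripper_width: 0.0534
gripper_force: 65.2
```

Request:
servo_tool(steps="40 0 0 0 0;40 0 0 0 0;40 0 0 -0.3 0;40 0 0 -0.8 0;40 0 0 -1.5 0;40 0 0 -2.1 0;40 0 0 -2.6 0;40 0 0 -2.6 0;40 0 0 -2.6 0")

```text
clock: 33.45
position: [0.4748, -0.2724, 0.1845]
tool_rot: [3.141, 0.0, 0.845]
force: [-0.8, -0.2, -5.8]
gripper_width: 0.053
gripper_force: 64.9
```

```bash
python3 g.py .649 -.1343 .18 48.4
```

```text
t 33.45 pos [ 0.4748 -0.2724  0.1845] rpy [3.141 0.    0.845] F [-0.8 -0.2 -5.8] grip 0.053 64.9 j [ 0.7   0.22 -0.29  1.74  0.07  1.19 -0.34]
units [4.378 0.772 0.09 ] turn 0.001
```

Request:
servo_tool(steps="40 0.4 0.07 0 0;40 1.1 0.2 0 0;40 1.9 0.35 0 0;40 2.7 0.5 0 0;40 3.5 0.65 0 0;40 4.1 0.77 0.1 0;40 4.38 0.77 0.1 0;40 4.38 0.77 0.1 0;40 4.38 0.77 0.1 0;40 4.38 0.77 0.1 0;40 4.38 0.77 0.1 0")

```text
clock: 34.55
position: [0.6486, -0.1358, 0.1797]
tool_rot: [3.141, 0.001, 0.843]
force: [0.9, 0.1, -5.4]
gripper_width: 0.0537
gripper_force: 64.8
```

```bash
python3 g.py .649 -.1343 .058 48.4
```

```text
t 34.55 pos [ 0.6486 -0.1358  0.1797] rpy [3.141e+00 1.000e-03 8.430e-01] F [ 0.9  0.1 -5.4] grip 0.0537 64.8 j [ 0.4   0.48 -0.36  1.42  0.17  1.27 -0.7 ]
units [ 0.028 -0.013  2.433] turn -0.018
```

Request:
servo_tool(steps="40 0.02 -0.01 0.5 0;40 0.02 -0.01 1.0 0;40 0.02 -0.01 1.5 0;40 0.02 -0.01 1.9 0;40 0.02 -0.01 2.15 0;40 0.02 -0.01 2.28 0;40 0.02 -0.01 2.36 0;40 0.02 -0.01 2.41 0;40 0.02 -0.01 2.41 0;40 0.02 -0.01 2.41 0")

```text
clock: 35.55
position: [0.65, -0.1332, 0.0598]
tool_rot: [3.141, -0.0, 0.845]
force: [0.1, 0.4, -5.7]
gripper_width: 0.0534
gripper_force: 64.9
```

Request:
servo_tool(steps="40 0 0 0.02 0;40 0 0 0.03 0;40 0 0 0.03 0")

```text
clock: 35.85
position: [0.6496, -0.1332, 0.0576]
tool_rot: [3.141, 0.0, 0.845]
force: [0.6, 0.2, -5.0]
gripper_width: 0.0533
gripper_force: 64.9
```

Request:
servo_tool(steps="40 0 0 0.02 0;40 0 0 0.03 0;40 0 0 0.03 0")

```text
clock: 36.15
position: [0.6496, -0.1332, 0.0562]
tool_rot: [3.141, 0.0, 0.845]
force: [-0.7, -0.1, -2.2]
gripper_width: 0.0528
gripper_force: 65.0
```

Request:
servo_tool(steps="40 0 0 0.02 0;40 0 0 0.02 0;40 0 0 0.02 0")

```text
clock: 36.45
position: [0.6496, -0.1332, 0.0561]
tool_rot: [3.141, 0.0, 0.845]
force: [-5.6, 0.3, 6.0]
gripper_width: 0.0536
gripper_force: 65.8
```

Request:
servo_tool(steps="56 0 0 -0.01 0;60 0 0 -0.01 0;70 0 0 -0.01 0;85 0 0 -0.01 0;85 0 0 -0.01 0;85 0 0 -0.01 0;85 0 0 -0.5 0;85 0 0 -1.3 0;85 0 0 -2.2 0;85 0 0 -2.7 0;85 0 0 -2.7 0;85 0 0 -2.7 0")

```text
clock: 37.65
position: [0.6497, -0.1332, 0.1903]
tool_rot: [3.141, -0.0, 0.845]
force: [-0.3, 0.8, -1.0]
gripper_width: 0.085
gripper_force: 0.0
```

```bash
python3 g.py .4555 .2359 .19 24
```

```text
t 37.65 pos [ 0.6497 -0.1332  0.1903] rpy [ 3.141 -0.     0.845] F [-0.3  0.8 -1. ] grip 0.085 0.0 j [ 0.4   0.47 -0.36  1.41  0.17  1.29 -0.7 ]
units [ 2.942e+00 -7.805e+00  7.000e-03] turn 4.068
```

Request:
servo_tool(steps="85 2.94 -7.8 0 4.07;85 2.94 -7.8 0 4.07;85 2.94 -7.8 0 4.07;85 2.94 -7.8 0 4.07;85 2.94 -7.8 0 4.07;85 2.94 -7.8 0 4.07;85 2.94 -7.8 0 4.07;85 2.94 -7.8 0 4.07;85 2.94 -7.8 0 4.07;85 2.94 -7.8 0 4.07;85 2.94 -7.8 0 4.07;85 2.94 -7.8 0 4.07")

```text
clock: 38.85
position: [0.456, 0.234, 0.1893]
tool_rot: [3.141, 0.001, 0.416]
force: [-0.3, -0.5, 0.2]
gripper_width: 0.085
gripper_force: 0.0
```

Request:
servo_tool(steps="85 0 0 0 0;85 0 0 0 0;85 0 0 0 0")

```text
clock: 39.15
position: [0.4558, 0.2352, 0.19]
tool_rot: [3.141, 0.0, 0.418]
force: [0.7, 0.2, -0.3]
gripper_width: 0.0852
gripper_force: 0.0
```

```bash
python3 g.py .4558 .2359 .038 24.3; python3 - <<'E'
from h import *
t=read_camera('top');T=(t,seg(t));s=read_camera('scene');C=(s,seg(s))
for ds in ([T],[C],[T,C]): print('sq',fit(ds,'square_cup','brass',(.649,-.134),.022,per=np.pi/2),'obst',fit(ds,'oblong_stand','stand',(.4735,-.275),0.,per=np.pi))
E
```

```text
t 39.15 pos [0.4558 0.2352 0.19  ] rpy [3.141 0.    0.418] F [ 0.7  0.2 -0.3] grip 0.0852 0.0 j [-0.05  0.17 -0.56  1.8   0.1   1.2  -1.79]
units [ 0.007 -0.013  3.039] turn -0.061
sq ([np.float64(0.6495122700098132), np.float64(-0.13304364007500707), np.float64(0.837868526184216)], np.float64(0.07277590036392212)) obst ([np.float64(0.4748877874881067), np.float64(-0.2750718501671596), np.float64(0.4619567450789581)], np.float64(0.06274813413619995))
sq ([np.float64(0.6500375203973479), np.float64(-0.13299450309002506), np.float64(0.8422283055457955)], np.float64(0.03847861289978027)) obst ([np.float64(0.46841823241589875), np.float64(-0.27396328771919887), np.float64(0.41228010948791616)], np.float64(0.09225785732269287))
sq ([np.float64(0.6495296916074689), np.float64(-0.1331059086239192), np.float64(0.8525165228249989)], np.float64(0.0566771924495697)) obst ([np.float64(0.4735876556954938), np.float64(-0.27348096121300963), np.float64(0.44646078192496086)], np.float64(0.08752793073654175))
```

Request:
servo_tool(steps="85 0 -0.01 0.5 0;85 0 -0.01 1.1 0;85 0 -0.01 1.8 0;85 0 -0.01 2.4 0;85 0 -0.01 2.8 0;85 0 -0.01 3.02 0;85 0 -0.01 3.02 0;40 0 -0.01 3.02 0;40 0 -0.01 3.02 0;40 0 -0.01 3.02 0;40 0 -0.01 3.02 0;40 0 -0.01 3.02 0")

```text
clock: 40.45
position: [0.4562, 0.2364, 0.0403]
tool_rot: [3.141, -0.002, 0.418]
force: [-0.1, -1.9, 6.7]
gripper_width: 0.0453
gripper_force: 62.3
```

Request:
servo_tool(steps="40 0 0 0 0;40 0 0 0 0;40 0 0 -0.3 0;40 0 0 -0.8 0;40 0 0 -1.5 0;40 0 0 -2.1 0;40 0 0 -2.7 0;40 0 0 -3.0 0;40 0 0 -3 0;40 0 0 -3 0")

```text
clock: 41.45
position: [0.4548, 0.2359, 0.1888]
tool_rot: [3.141, 0.0, 0.419]
force: [0.3, 0.2, -6.1]
gripper_width: 0.0454
gripper_force: 63.2
```

```bash
python3 g.py .4728 -.2743 .19 24.9
```

```text
t 41.45 pos [0.4548 0.2359 0.1888] rpy [3.141 0.    0.419] F [ 0.3  0.2 -6.1] grip 0.0454 63.2 j [-0.05  0.17 -0.57  1.81  0.1   1.19 -1.8 ]
units [-3.82   9.468 -0.025] turn -0.152
```

Request:
servo_tool(steps="40 -0.15 0.35 0 0;40 -0.4 1 0 0;40 -0.7 1.75 0 0;40 -1 2.5 0 0;40 -1.3 3.25 0 0;40 -1.6 4 0 0;40 -1.9 4.75 0 0;40 -2.2 5.5 0 0;40 -2.5 6.25 0 0;40 -2.8 7 0 0;40 -3.1 7.7 0 0;40 -3.35 8.3 0 0")

```text
clock: 42.65
position: [0.4696, -0.213, 0.1874]
tool_rot: [-3.14, 0.002, 0.418]
force: [0.4, 0.1, -5.1]
gripper_width: 0.0456
gripper_force: 63.2
```

Request:
servo_tool(steps="40 -0.2 0.5 0 0;40 -0.35 0.9 0 0;40 -0.47 1.17 0 -0.15;40 -0.47 1.17 0 -0.15;40 -0.47 1.17 0 -0.15;40 -0.47 1.17 0 -0.15;40 -0.47 1.17 0 -0.15")

```text
clock: 43.35
position: [0.4733, -0.2731, 0.1888]
tool_rot: [-3.141, 0.0, 0.436]
force: [-0.5, -0.9, -5.5]
gripper_width: 0.0452
gripper_force: 63.2
```

```bash
python3 g.py .4728 -.2743 .056 24.9
```

```text
t 43.35 pos [ 0.4733 -0.2731  0.1888] rpy [-3.141  0.     0.436] F [-0.5 -0.9 -5.5] grip 0.0452 63.2 j [ 0.54  0.2  -0.11  1.74  0.02  1.2  -0.72]
units [-0.02   0.017  2.656] turn 0.009
```

Request:
servo_tool(steps="40 -0.02 0.01 0.5 0;40 -0.02 0.01 1.0 0;40 -0.02 0.01 1.6 0;40 -0.02 0.01 2.1 0;40 -0.02 0.01 2.4 0;40 -0.02 0.01 2.55 0;40 -0.02 0.01 2.61 0;40 -0.02 0.01 2.64 0;40 -0.02 0.01 2.64 0;40 -0.02 0.01 2.64 0")

```text
clock: 44.35
position: [0.473, -0.2752, 0.0579]
tool_rot: [3.14, -0.001, 0.434]
force: [-0.2, 0.4, -4.6]
gripper_width: 0.0451
gripper_force: 63.2
```

Request:
servo_tool(steps="40 0 0 0.02 0;40 0 0 0.03 0;40 0 0 0.03 0")

```text
clock: 44.65
position: [0.4729, -0.2752, 0.0563]
tool_rot: [3.141, -0.001, 0.434]
force: [-2.8, 1.1, 5.3]
gripper_width: 0.0451
gripper_force: 64.1
```

Request:
servo_tool(steps="48 0 0 -0.01 0;52 0 0 -0.01 0;65 0 0 -0.01 0;85 0 0 -0.01 0;85 0 0 -0.01 0;85 0 0 -0.01 0;85 0 0 -0.5 0;85 0 0 -1.3 0;85 0 0 -2.2 0;85 0 0 -3 0;85 0 0 -3.5 0;85 0 0 -3.5 0")

```text
clock: 45.85
position: [0.4742, -0.2758, 0.2348]
tool_rot: [3.136, -0.004, 0.434]
force: [1.1, -0.0, 0.0]
gripper_width: 0.0849
gripper_force: 0.0
```

```bash
sed -i "s/\[('hex_cup'.*\]:$/[('hex_cup','hex_stand',(.47,-.022)),('oblong_pot','oblong_stand',(.473,-.274)),('round_cup','round_stand',(.661,.132)),('square_cup','square_stand',(.649,-.134))]:/" m.py; python3 m.py; python3 - <<'E'
from h import *
cv2.imwrite('pics/scene9.png',read_camera('scene')['color'][:,:,::-1]);print(get_state()['position'])
E
```

```text
top hex_cup [ 0.4699 -0.024   0.5288] 0.066 hex_stand [ 0.4708 -0.0222  0.7251] 0.04
scene hex_cup [ 0.4708 -0.0236  0.5776] 0.047 hex_stand [ 0.4677 -0.0218  0.7383] 0.044
both hex_cup [ 0.47   -0.0239  0.5268] 0.058 hex_stand [ 0.4703 -0.0222  0.7224] 0.048
top oblong_pot [ 0.4717 -0.2746  0.4198] 0.382 oblong_stand [ 0.4743 -0.276   0.441 ] 0.23
scene oblong_pot [ 0.4721 -0.2761  0.423 ] 0.041 oblong_stand [ 0.466  -0.2738  0.4142] 0.066
both oblong_pot [ 0.4717 -0.2758  0.4203] 0.217 oblong_stand [ 0.4728 -0.2743  0.4311] 0.172
top round_cup [0.6615 0.1335 0.    ] 0.052 round_stand [0.6636 0.1323 0.    ] 0.08
scene round_cup [0.6623 0.1331 0.    ] 0.042 round_stand [0.6581 0.1346 0.    ] 0.054
both round_cup [0.6615 0.1335 0.    ] 0.049 round_stand [0.661  0.1323 0.    ] 0.077
top square_cup [ 0.6495 -0.1327  0.8406] 0.068 square_stand [ 0.6513 -0.1346  1.3871] 0.08
scene square_cup [ 0.6498 -0.1332  0.8629] 0.038 square_stand [ 0.6416 -0.133   1.3762] 0.046
both square_cup [ 0.6496 -0.1331  0.8414] 0.054 square_stand [ 0.648  -0.134   1.3875] 0.081
top felt [np.float64(0.45640232067506137), np.float64(0.23433909469033137), np.float64(0.13807406219013263)] 0.02698814868927002 bottle [np.float64(0.610191484761053), np.float64(0.010749312287315755), 0.0] 0.1589793562889099
scene felt [np.float64(0.4553856843040278), np.float64(0.23335223806117894), np.float64(0.1402622391735826)] 0.08409106731414795 bottle [np.float64(0.6076485357703583), np.float64(0.01187087676584277), 0.0] 0.17145341634750366
both felt [np.float64(0.4566086110930786), np.float64(0.23436065799448533), np.float64(0.12944090973588374)] 0.05513259768486023 bottle [np.float64(0.6086271363726191), np.float64(0.010992112843407066), 0.0] 0.17118367552757263
[ 0.47217905 -0.27480305  0.2296734 ]
```

View pics/scene9.png

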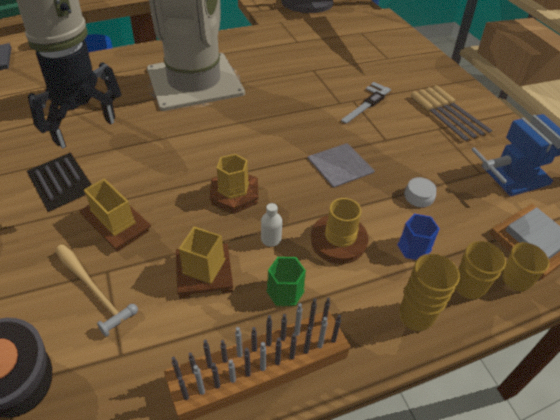

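All four pieces stand on their own stands, within about 3 mm of centre, and the bottle has not moved. The gripper is clear.

```bash
python3 -c "
from bench import job_done;print(job_done())"
```

```text
the job is handed in; nothing more can be done
None
```

The job is handed in at about 46 s on the robot clock: the final camera check had all four brass pieces upright on their matching stands within about 3 mm of centre, the pot lengthways, and the bottle unmoved; no verdict was returned.

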